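Kit four machined parts into their matching trays

ROBOT

A 6-joint arm with a two-finger parallel gripper is mounted at the origin on the work surface. World frame = base frame: x ahead of the robot, y to its left, z up, the work surface at z = 0. Lengths are in m, angles in rad, forces in N, time in s.
With the tool pointing down it reaches from about 0.35 to 0.775 m from the base axis. Payload 5.5 kg.
Tool frame: the origin (TCP) lies on the centre line of the jaws, within the pads' length; the fingertips stand 8 mm ahead of it and the grasp point (between the pads) lies 11 mm behind it; z points along the fingers, y is the line along which they close (so a half turn about z gives the same grasp; the last joint's range is limited). The gripper opens to 85 mm and grips with 20 to 120 N. Pads are 22 mm wide; open, the fingers measure 114 mm over their backs; the gripper's body (76 mm by 85 mm) begins 54 mm behind the grasp point. The pads swing forward as they close: fully open they stand 13 mm farther back than shut.
Start: joints at [1.107, 0.313, 0.046, 1.304, 0, 1.431], TCP at [0.183, 0.545, 0.239] pointing down, gripper open.
Joint ranges: [-2.76, 2.76], [-0.86, 1.69], [-1.03, 1.26], [-2.2, 2.34], [-1.47, 1.5], [-3.14, 3.14]. Speed limits (rad/s): [2.57, 2.57, 3.14, 3.14, 3.14, 3.14].

INTERFACE

Orientations are given as a unit quaternion [x, y, z, w].
In Python, from workcell import r gives the robot as it stands. The module is installed in compiled form; this text tells all that it offers.
- The arm moves only by the tool arm_command, never from a script. Its argument "plan" is text: rows parted by semicolons, each of 5 numbers parted by spaces: the shift along the tool's x, y, z in mm, then the turn about the tool's z in rad, then the finger opening in mm, from 0 to 85.4. In form: x y z twist hand; .... A call has 1 to 10 rows; each row is the pose to reach, as a shift and turn from the pose commanded when the call began, along the tool's axes at that moment; what a row does not reach only later rows make up. A row lasts 1/12 s, in which the tool goes at most 41.7 mm and 7.16 degrees, less where a joint would pass 70% of its speed; a pose out of reach is approached as far as the arm can. A call with a gripper value outside its range is refused whole. The fingers move at their own pace and stop on an object; "force" is the grip in N (left out, the last holds). Time passes only in rows, so rows that repeat a pose let the fingers close. It gives the time, the measured TCP pose, the force, the opening and the grip force at its end, in the units of the state.
- r.sense(): the state, without advancing time (a new reading comes with each control period).
- r.snapshot(name): name is "side" or "top"; returns the picture (400x640x3 uint8, red, green, blue); there is no depth.
- r.camera_info(name): a dict with "K" (3x3 intrinsics, pixels), "D" ([k1, k2, p1, p2, k3] as OpenCV has them; the pictures are not rectified), "eye" and "orientation" of the camera in the world. Camera axes: x right, y down, z forward; pixel columns grow to the right and rows downward; lengths in m; the calibration is good to about 2 mm. A picture is of the moment at which its call begins. camera_info takes no time and is no camera call.
- r.hand_in(): hands the job in; it is judged then, once.
Trained networks look in the newest picture that a camera, given by its name, has taken for a name from the list of things; names that differ only in an ending like _2 or _b are one class to them, and where a whole thing is asked for, a point or a joint stands for the part that bears it (a point fixed in the world has none). Each returns a list of dicts, best first, with "confidence" (0 to 1); they miss things now and then, are a little off and sometimes report something else, mostly with a low value. They report only what shows in the picture. A call takes as long as a camera call. They do not tell look-alikes from the thing itself.
- r.trace(camera, thing): "region" (400x640 bool, what is visible of it) and "point" ([column, row] in pixels, amid what is visible of it).
The state is a dict: "time_s": time; "qpos": joint angles; "dq": joint speeds; "joint_torque": joint torques, N m; "ee_pos": TCP position; "eef_rot": TCP orientation; "force": force on the tool from outside, world axes, zero at the start; "wrist_torque": the same for the moment, N m; "grip_width": opening from 0.0 (shut) to 1.0 (fully open); "grasp_force": force on a finger pad.
Only numpy, scipy, OpenCV 4.12 (cv2) and the standard library are available. Lean on these libraries where they do the work, as an engineer would, in place of code of your own. Each camera call takes 0.05 s, during which the arm holds its last target. There are 200 camera calls.

TASK

Put each of the four loose metal parts into the tray whose cut-out has its shape and length: the long barrel, the short barrel, the round end cap and the L-shaped bracket. Each part must lie flat on the floor of its own cut-out, wholly inside the rim and the same way up as it lies now. Leave the solder tin and the roll of tape where they are.

Things in the scene. Friction and masses are not known exactly. Their poses are not given: they have to be found in the camera images.
- long_barrel: The long brass-coloured metal barrel, lying: 120 mm long, a round tube 26 mm in diameter with a square collar 30 x 30 mm, 12 mm long, at each end; it rests on its collars, 30 mm high. Origin: centre of its underside, on the bench (tube axis 15 mm above). x along the barrel, z up; both ends are alike. Grip it across the middle of the tube (closing along y, 26 mm). About 0.14 kg.
- short_barrel: The short brass-coloured metal barrel, lying: 70 mm long, a round tube 26 mm in diameter with a square collar 30 x 30 mm, 12 mm long, at each end; it rests on its collars, 30 mm high. Origin: centre of its underside, on the bench (tube axis 15 mm above). x along the barrel, z up; both ends are alike. Grip it across the middle of the tube (closing along y, 26 mm). About 0.10 kg.
- end_cap: Round brass-coloured metal end cap standing on its flange: flange 56 mm in diameter and 10 mm thick, on it a boss 36 mm in diameter that reaches 34 mm above the underside. Origin: centre of its underside, on the bench; z up; round, so yaw does not matter. Grip the boss from above the flange (36 mm). About 0.13 kg.
- bracket: L-shaped brass-coloured bracket lying flat, 30 mm high, outline 84 x 64 mm, both legs 16 mm thick. Origin: centre of the 84 x 64 mm outline, at the underside (an empty spot beside the legs). Long leg: x -42 to 42 mm, y -32 to -16 mm. Short leg: x -42 to -26 mm, y -32 to 32 mm (the corner is at -x, -y). z up. Grip the long leg (closing along y, 16 mm) at about x = 0, y = -24 mm. About 0.14 kg.
- long_tray: Tray for the long barrel, outside 160 x 70 mm, with a 136 x 46 mm rectangular cut-out in its middle. Fixed. Black rim 8 mm high, grey cut-out floor 3 mm above the bench. Origin: centre of its underside, on the bench; x along the long side of the cut-out, z up; the barrel may lie either way round. 8 mm of play on every side of the part.
- short_tray: Tray for the short barrel, outside 110 x 70 mm, with an 86 x 46 mm rectangular cut-out in its middle. Fixed. Black rim 8 mm high, grey cut-out floor 3 mm above the bench. Origin: centre of its underside, on the bench; x along the long side of the cut-out, z up; the barrel may lie either way round. 8 mm of play on every side of the part.
- cap_tray: Tray for the round end cap, outside 96 x 96 mm, with a round cut-out 72 mm in diameter in its middle. Fixed. Black rim 8 mm high, grey cut-out floor 3 mm above the bench. Origin: centre of its underside, on the bench; z up. 8 mm of play on every side of the part.
- bracket_tray: Tray for the bracket, outside 124 x 104 mm, with an L-shaped cut-out: outline 100 x 80 mm, arms 32 mm wide. Fixed. Black rim 8 mm high, grey cut-out floor 3 mm above the bench. Origin: centre of its underside and of the cut-out's outline; axes as the bracket's own: the bracket seats with the same yaw (not turned half round), its origin 3 mm above this one. 8 mm of play on every side of the part.
- solder_tin: Open round steel tin, 60 mm in diameter, 24 mm high, standing beyond the trays; leave it alone. Origin: centre of its underside.
- tape_roll: Roll of green tape, a ring 88 mm across and 20 mm high lying flat beyond the trays on the left; leave it alone. Origin: centre of its underside.
There are look-alikes about, which are no part of the job. Leave any pink or purple look-alike of the bracket alone.

How it is judged:
By the outcome, as a careful person would: the job done as asked, in the order asked, and still so for the second after the job is handed in, with the robot touching nothing.
It also fails if it takes over 109 s, if anything falls off the work surface, if the arm or the gripper's body presses on something with over 40 N, if the wrist force passes 120 N, or if a joint passes its speed limit or range.

## Working session

There is one attempt and no reset: what is moved stays moved. The work goes in short steps, Python scripts to look and compute and a tool call to move; the robot and the scene stay as the last step left them, time stands still between calls to the robot, and variables do not carry over. Pictures are saved under pics/ and viewed, at most 14 in all, crops included, and the job is handed in when it is done.

Besides the shell and the picture viewer there is one more tool, called after "Request:" as a command line: name --argument value ..., lists and objects as JSON in quotes. arm_command: Moves the arm, as the interface text tells. Its arguments: {"type":"object","properties":{"plan":{"type":"string"},"force":{"type":"number"}},"required":["plan"]}

```bash
mkdir -p pics; python3 - <<'E'
from workcell import r
import cv2
for n in("top","side"):
    im=r.snapshot(n); cv2.imwrite(f"pics/{n}0.png",im[:,:,::-1])
    c=r.camera_info(n); print(n,c)
print(r.sense())
E
```

```text
top {'K': array([[487.72749835,   0.        , 320.71218434],
       [  0.        , 487.72749835, 207.15129235],
       [  0.        ,   0.        ,   1.        ]]), 'D': array([0.01752927, 0.        , 0.        , 0.        , 0.        ]), 'eye': array([0.30533055, 0.01681349, 1.35325891]), 'orientation': array([-0.69893097,  0.70981836, -0.06589744,  0.05754068])}
side {'K': array([[394.07300239,   0.        , 318.05346255],
       [  0.        , 394.07300239, 198.38095739],
       [  0.        ,   0.        ,   1.        ]]), 'D': array([0.02511262, 0.        , 0.        , 0.        , 0.        ]), 'eye': array([ 0.45005286, -0.97635201,  0.67334572]), 'orientation': array([ 0.8781588 , -0.0290602 ,  0.01388967, -0.47728367])}
{'time_s': 0.1, 'qpos': array([1.10743432e+00, 3.13936122e-01, 4.50993490e-02, 1.30358098e+00,
       2.64503794e-05, 1.43119084e+00]), 'dq': array([-0.00170525, -0.00068319,  0.00163174, -0.00066197,  0.00026588,
       -0.00067804]), 'joint_torque': array([ 2.08410238e-03, -4.81722593e+01,  2.99246621e+01,  1.26822718e-02,
       -1.66314790e-04,  7.70626741e-06]), 'ee_pos': array([0.18273568, 0.54473744, 0.23849462]), 'eef_rot': array([ 1.61172153e-01,  9.86925975e-01, -7.70219117e-04, -2.53359287e-04]), 'force': array([-0.30752503, -0.72304165, -0.18065499]), 'wrist_torque': array([0.02036041, 0.02649732, 0.03194931]), 'grasp_force': 0.0, 'grip_width': 1.0024777861047638}
```

View pics/top0.png

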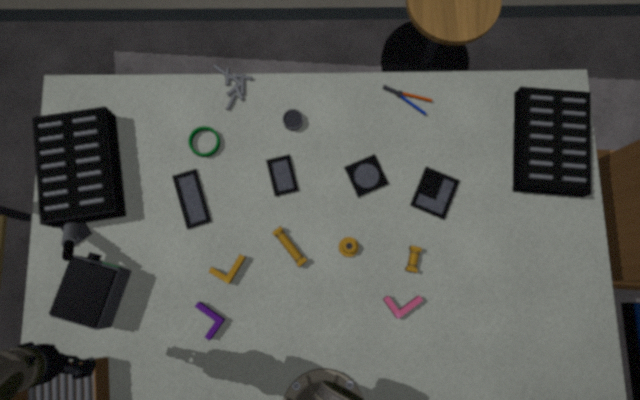

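View pics/side0.png

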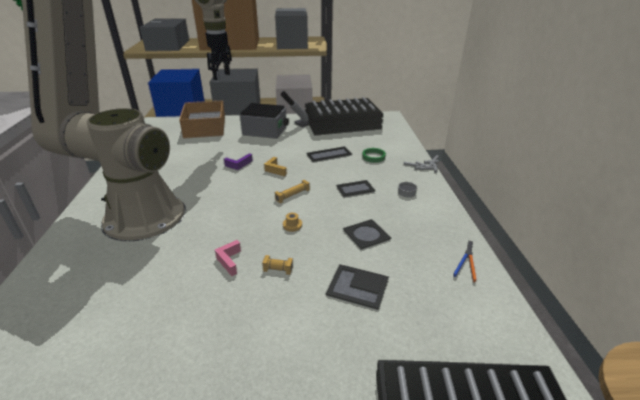

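The top view shows the long barrel at (290,247), cap (348,246), short barrel (414,259) and brass bracket (228,269). The trays are at (192,199), (283,175), (366,175) and (436,192), and the purple and pink look-alikes at (211,319) and (402,306). The side view agrees. Next I fit silhouettes in both cameras.

```bash
cat > h.py <<'E'
from workcell import r
import numpy as np, cv2
from scipy.optimize import minimize
from scipy.spatial.transform import Rotation as R
C={n:r.camera_info(n) for n in("top","side")}
def proj(n,P):
    c=C[n]; M=R.from_quat(c["orientation"]).as_matrix().T
    return cv2.projectPoints(np.float64(P),cv2.Rodrigues(M)[0],-M@c["eye"],c["K"],c["D"])[0][:,0]
def back(n,uv,z):
    c=C[n]; u=cv2.undistortPoints(np.float64([[uv]]),c["K"],c["D"])[0,0]
    d=R.from_quat(c["orientation"]).apply([*u,1]); return c["eye"]+d*(z-c["eye"][2])/d[2]
def box(x0,x1,y0,y1,z0,z1): return np.array([[x,y,z] for x in(x0,x1) for y in(y0,y1) for z in(z0,z1)])/1e3
def cyl(rad,z0,z1): return np.array([[rad*np.cos(a),rad*np.sin(a),z] for a in np.linspace(0,6.28,33) for z in(z0,z1)])/1e3
def barrel(L):
    t=np.array([[x,13*np.cos(a),15+13*np.sin(a)] for a in np.linspace(0,6.28,25) for x in(-L/2,L/2)])/1e3
    return [t,box(-L/2,-L/2+12,-15,15,0,30),box(L/2-12,L/2,-15,15,0,30)]
M=dict(long_barrel=barrel(120),short_barrel=barrel(70),end_cap=[cyl(28,0,10),cyl(18,10,34)],
 bracket=[box(-42,42,-32,-16,0,30),box(-42,-26,-32,32,0,30)],
 long_tray=[box(-80,80,-35,35,0,8)],short_tray=[box(-55,55,-35,35,0,8)],cap_tray=[box(-48,48,-48,48,0,8)],bracket_tray=[box(-62,62,-52,52,0,8)])
S=4
def render(n,parts,p,z=0):
    m=np.zeros((400*S,640*S),np.uint8); c,s=np.cos(p[2]),np.sin(p[2])
    for q in parts:
        W=q@np.array([[c,s,0],[-s,c,0],[0,0,1]])+[p[0],p[1],z]
        h=cv2.convexHull(((proj(n,W)+.5)*S-.5).astype(np.float32))
        cv2.fillConvexPoly(m,np.round(h*16).astype(int),1,shift=4)
    return cv2.resize(m.astype(np.float32),(640,400),interpolation=cv2.INTER_AREA)
def fit(parts,masks,p0,z=0,yaws=None):
    best=None
    def f(p):
        e=0
        for n,m in masks.items():
            q=render(n,parts,p,z); e+=np.abs(q-m).sum()/m.sum()
        return e/len(masks)
    ys=yaws if yaws is not None else np.arange(0,2*np.pi,np.pi/6)
    c=sorted([(f([*p0,y]),y) for y in ys])[:3]
    for _,y in c:
        s=np.array([[*p0,y]]+[[p0[0]+a,p0[1]+b,y+d] for a,b,d in((.01,0,0),(0,.01,0),(0,0,.25))])
        o=minimize(f,s[0],method="Nelder-Mead",options=dict(initial_simplex=s,xatol=1e-4,fatol=1e-4,maxiter=120))
        if best is None or o.fun<best.fun: best=o
    return best.x,best.fun
E
cat > m.py <<'E'
from h import *
im={n:r.snapshot(n) for n in C}
guess=dict(long_barrel=(290,247),short_barrel=(414,259),end_cap=(348,246),bracket=(228,269),long_tray=(192,199),short_tray=(283,175),cap_tray=(366,175),bracket_tray=(436,192))
ov={n:im[n].copy() for n in C}
for k,g in guess.items():
    b=back("top",g,.01); masks={}
    for n in C:
        t=proj(n,[b])[0]
        c=[d for d in r.trace(n,k) if np.hypot(*(np.array(d["point"])-t))<25]
        if c: masks[n]=c[0]["region"].astype(np.float32)
    info={n:int(m.sum()) for n,m in masks.items()}
    out=[]
    for s in [masks]+[{n:m} for n,m in masks.items()]:
        p,e=fit(M[k],s,b[:2]); out.append((np.round(p*[1e3,1e3,57.3],1).tolist(),round(e,3)))
        if s is masks:
            for n in C:
                q=(render(n,M[k],p)>.5).astype(np.uint8); cv2.drawContours(ov[n],cv2.findContours(q,0,1)[0],-1,(255,0,0),1)
    print(k,info,out)
for n in C: cv2.imwrite(f"pics/ov_{n}.png",ov[n][:,:,::-1])
t=cv2.resize(ov["top"][140:340,160:480],(800,500),interpolation=cv2.INTER_CUBIC); cv2.imwrite("pics/ov1.png",t[:,:,::-1])
E
python3 m.py
```

```text
long_barrel {'top': 468, 'side': 311} [([432.8, 87.6, 37.5], np.float64(0.159)), ([431.6, 87.6, 36.2], np.float64(0.091)), ([435.0, 86.9, 218.5], np.float64(0.178))]
short_barrel {'top': 276, 'side': 403} [([394.7, -250.7, 167.1], np.float64(0.13)), ([393.2, -250.2, -13.9], np.float64(0.118)), ([396.0, -250.9, 167.0], np.float64(0.107))]
end_cap {'top': 327, 'side': 277} [([431.3, -73.7, 7.9], np.float64(0.096)), ([430.5, -73.9, 181.1], np.float64(0.052)), ([433.0, -73.5, 270.7], np.float64(0.098))]
bracket {'top': 337, 'side': 296} [([387.6, 257.0, 329.1], np.float64(0.127)), ([387.0, 257.0, -29.7], np.float64(0.162)), ([388.5, 256.3, -31.8], np.float64(0.059))]
long_tray {'top': 1504, 'side': 452} [([572.7, 361.7, 17.2], np.float64(0.073)), ([572.1, 361.4, 17.4], np.float64(0.044)), ([573.8, 362.0, 15.9], np.float64(0.093))]
short_tray {'top': 908, 'side': 442} [([638.0, 107.9, 12.7], np.float64(0.078)), ([637.4, 108.2, 12.5], np.float64(0.066)), ([639.3, 107.6, 12.7], np.float64(0.08))]
cap_tray {'top': 1153, 'side': 852} [([633.9, -130.4, 23.1], np.float64(0.054)), ([632.9, -130.6, 22.1], np.float64(0.037)), ([635.6, -130.4, 23.8], np.float64(0.053))]
bracket_tray {'top': 1574, 'side': 1856} [([581.4, -322.6, -24.8], np.float64(0.051)), ([580.1, -322.9, 155.7], np.float64(0.047)), ([582.4, -322.9, 155.4], np.float64(0.043))]
```

View pics/ov1.png

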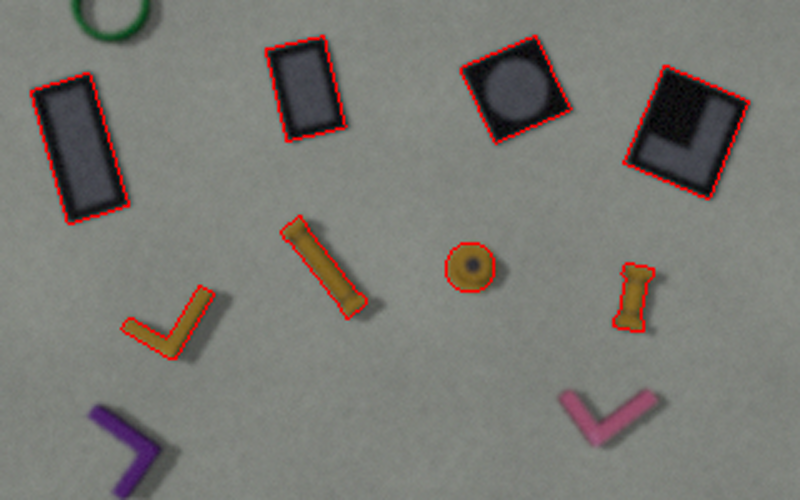

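Every outline matches its part. Both L shapes have their long arm pointing up and to the right, so bracket and tray have the same handedness, at yaw -31° and -25°. Next is a helper that turns world targets into tool shifts.

```bash
cat > g.py <<'E'
import sys
from workcell import r
import numpy as np
from scipy.spatial.transform import Rotation as R
# args: x y z (mm) yaw of tool y (deg) -> shift in tool axes, twist
s=r.sense(); q=R.from_quat(s["eef_rot"]); v=list(map(float,sys.argv[1:]))
ty=q.apply([0,1,0]); cur=np.degrees(np.arctan2(ty[1],ty[0]))
for i in range(0,len(v),4):
    d=q.inv().apply(np.array(v[i:i+3])-s["ee_pos"]*1e3)
    tw=-((v[i+3]-cur+90)%180-90)
    print("shift",d.round(1),"twist",round(np.radians(tw),3))
print("t",round(s["time_s"],2),"pos",(s["ee_pos"]*1e3).round(1),"yaw",round(cur,1),"tilt",q.apply([0,0,1]).round(4),"grip",round(s["grip_width"]*85.4,1),round(s["grasp_force"],1),"F",s["force"].round(1))
E
python3 g.py 433 87.5 120 126.5 433 87.5 14 126.5
```

```text
shift [-382.6 -354.3  119.3] twist -0.961
shift [-382.6 -354.3  225.3] twist -0.961
t 1.0 pos [183.  545.2 239.3] yaw 71.4 tilt [ 1.e-04  1.e-04 -1.e+00] grip 85.1 0.0 F [ 0.1 -0.1  0.7]
```

Request:
arm_command --plan "-383 -354 119 -0.961 60;-383 -354 119 -0.961 60;-383 -354 119 -0.961 60;-383 -354 119 -0.961 60;-383 -354 119 -0.961 60;-383 -354 119 -0.961 60;-383 -354 119 -0.961 60;-383 -354 119 -0.961 60;-383 -354 119 -0.961 60;-383 -354 119 -0.961 60" --force 50

```text
time_s: 1.83
ee_pos: [0.364, 0.2159, 0.154]
eef_rot: [-0.315, 0.949, 0.0, 0.001]
force: [1.4, 0.4, -1.0]
grip_width: 0.703
grasp_force: 0.0
```

```bash
python3 g.py 433 87.5 60 126.5 433 87.5 14 126.5
```

```text
shift [  21.5 -144.1   94.1] twist 0.004
shift [  21.6 -144.1  140.1] twist 0.004
t 1.83 pos [364.  215.9 154. ] yaw 126.7 tilt [ 1.3e-03  6.0e-04 -1.0e+00] grip 60.0 0.0 F [ 1.4  0.4 -1. ]
```

Request:
arm_command --plan "22 -144 94 0 60;22 -144 94 0 60;22 -144 94 0 60;22 -144 94 0 60;22 -144 94 0 60;22 -144 94 0 60;22 -144 94 0 60"

```text
time_s: 2.42
ee_pos: [0.431, 0.0883, 0.06]
eef_rot: [-0.313, 0.95, 0.0, -0.0]
force: [0.2, -0.0, 0.8]
grip_width: 0.705
grasp_force: 0.0
```

```bash
python3 g.py 433 87.5 14 126.5
```

```text
shift [-1.2 -1.9 46. ] twist -0.001
t 2.42 pos [431.   88.3  60. ] yaw 126.4 tilt [-1.2e-03  5.0e-04 -1.0e+00] grip 60.2 0.0 F [ 0.2 -0.   0.8]
```

Request:
arm_command --plan "-1 -2 30 0 60;-1 -2 46 0 60;-1 -2 46 0 60;-1 -2 46 0 15;-1 -2 46 0 15;-1 -2 46 0 15;-1 -2 46 0 15;-1 -2 46 0 15;-1 -2 46 0 15;-1 -2 46 0 15"

```text
time_s: 3.25
ee_pos: [0.4345, 0.088, 0.0158]
eef_rot: [-0.314, 0.95, -0.0, 0.002]
force: [-2.0, 1.9, 4.9]
grip_width: 0.282
grasp_force: 48.8
```

Request:
arm_command --plan "0 0 -30 0 15;0 0 -60 0 15;0 0 -90 0 15;0 0 -106 0 15;0 0 -106 0 15"

```text
time_s: 3.67
ee_pos: [0.4364, 0.0878, 0.1248]
eef_rot: [-0.313, 0.95, -0.001, 0.004]
force: [0.6, 0.1, -1.6]
grip_width: 0.286
grasp_force: 50.1
```

```bash
python3 g.py 573 361.7 120 107
python3 - <<'E'
from workcell import r
import cv2
im=r.snapshot("side"); cv2.imwrite("pics/a1.png",cv2.resize(im[100:300,180:440],(780,600))[:,:,::-1])
E
```

```text
shift [-272.7  138.8    6.1] twist 0.341
t 3.67 pos [436.4  87.8 124.8] yaw 126.5 tilt [ 8.9e-03  4.0e-04 -1.0e+00] grip 24.4 50.1 F [ 0.6  0.1 -1.6]
```

View pics/a1.png

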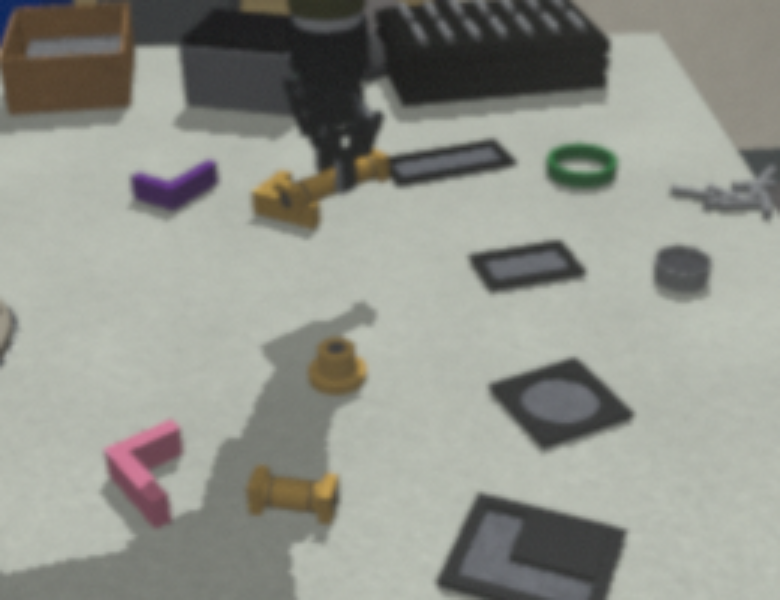

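The long barrel is held level, clear of the bench and the bracket. I carry it to the long tray.

Request:
arm_command --plan "-273 139 3 0.341 15;-273 139 3 0.341 15;-273 139 3 0.341 15;-273 139 3 0.341 15;-273 139 3 0.341 15;-273 139 3 0.341 15;-273 139 3 0.341 15;-273 139 3 0.341 15;-273 139 40 0.341 15;-273 139 64 0.341 15"

```text
time_s: 4.55
ee_pos: [0.5701, 0.3635, 0.0531]
eef_rot: [-0.149, 0.989, 0.0, 0.0]
force: [-0.7, -0.8, -2.3]
grip_width: 0.283
grasp_force: 50.2
```

Request:
arm_command --plan "0 0 0 0 15;0 0 0 0 15;0 0 0 0 15"

```text
time_s: 4.8
ee_pos: [0.5699, 0.3614, 0.0562]
eef_rot: [-0.147, 0.989, -0.0, -0.0]
force: [0.2, -0.7, -0.7]
grip_width: 0.285
grasp_force: 50.1
```

```bash
python3 g.py 573 361.7 18.5 107
python3 - <<'E'
from workcell import r
import cv2
im=r.snapshot("top"); cv2.imwrite("pics/a2.png",cv2.resize(im[150:270,120:280],(800,600))[:,:,::-1])
E
```

```text
shift [-3.1 -0.6 37.7] twist -0.001
t 4.8 pos [569.9 361.4  56.2] yaw 107.0 tilt [-5.e-04 -1.e-04 -1.e+00] grip 24.3 50.1 F [ 0.2 -0.7 -0.7]
```

View pics/a2.png

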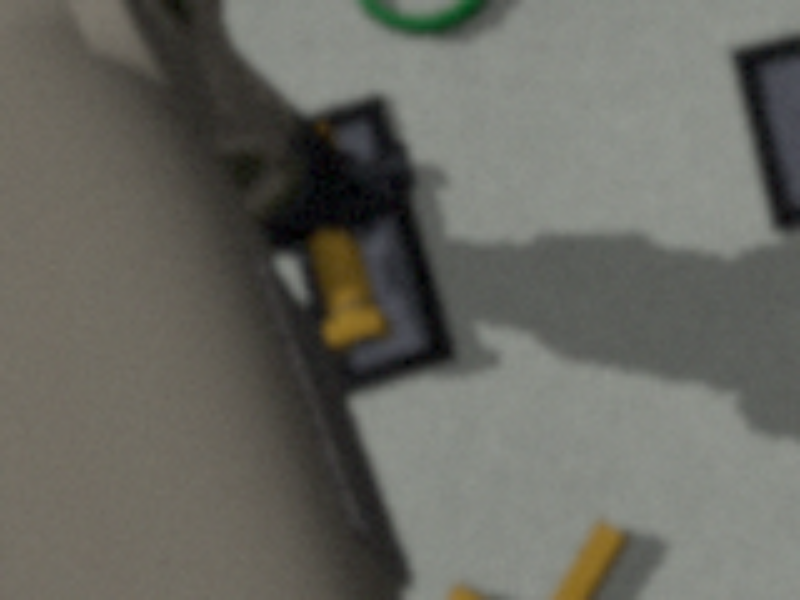

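The barrel is parallel to the tray, and its offset to the left is the parallax of its height. I lower and release it.

Request:
arm_command --plan "-3 -1 20 0 15;-3 -1 34 0 15;-3 -1 37 0 15;-3 -1 37 0 15;-3 -1 37 0 15;-3 -1 37 0 15"

```text
time_s: 5.35
ee_pos: [0.5742, 0.3619, 0.0209]
eef_rot: [-0.147, 0.989, 0.0, 0.001]
force: [0.4, 0.3, -2.1]
grip_width: 0.286
grasp_force: 50.1
```

```bash
python3 g.py 573 361.7 19 107
```

```text
shift [1.2 0.2 1.9] twist -0.001
t 5.35 pos [574.2 361.9  20.9] yaw 107.0 tilt [ 0.0024  0.0012 -1.    ] grip 24.5 50.1 F [ 0.4  0.3 -2.1]
```

Request:
arm_command --plan "1 0 2 0 15;1 0 2 0 15;1 0 2 0 35;1 0 2 0 45;1 0 2 0 45;1 0 2 0 45;1 0 -10 0 45;1 0 -50 0 45;1 0 -90 0 60;1 0 -100 0 60"

```text
time_s: 6.18
ee_pos: [0.5752, 0.3627, 0.1269]
eef_rot: [-0.148, 0.989, 0.002, 0.005]
force: [1.2, 0.5, 1.4]
grip_width: 0.7
grasp_force: 0.0
```

```bash
python3 g.py 394.7 -250.6 120 76.7
```

```text
shift [ 351.8 -533.9    2.6] twist 0.528
t 6.18 pos [575.2 362.7 126.9] yaw 107.0 tilt [ 0.0088  0.0044 -1.    ] grip 59.8 0.0 F [1.2 0.5 1.4]
```

Request:
arm_command --plan "352 -534 3 0.528 60;352 -534 3 0.528 60;352 -534 3 0.528 60;352 -534 3 0.528 60;352 -534 3 0.528 60;352 -534 3 0.528 60;352 -534 3 0.528 60;352 -534 3 0.528 60;352 -534 3 0.528 60;352 -534 3 0.528 60"

```text
time_s: 7.02
ee_pos: [0.4539, -0.0402, 0.1181]
eef_rot: [0.115, 0.993, -0.0, 0.001]
force: [1.2, -0.7, 0.8]
grip_width: 0.706
grasp_force: 0.0
```

Request:
arm_command --plan "0 0 0 0 60;0 0 0 0 60"

```text
time_s: 7.18
ee_pos: [0.4544, -0.0408, 0.118]
eef_rot: [0.118, 0.993, 0.0, 0.001]
force: [-0.2, 0.9, -0.7]
grip_width: 0.706
grasp_force: 0.0
```

```bash
python3 g.py 394.7 -250.6 60 76.7
cat > chk.py <<'E'
import sys
from h import *
# thing, expected x y yaw, z: local pose of the part in the tray frame from each camera
k=sys.argv[1]; x,y,w=map(float,sys.argv[2:5]); z=float(sys.argv[5])/1e3
im={n:r.snapshot(n) for n in C}
for n in C:
    t=proj(n,[[x/1e3,y/1e3,z+.01]])[0]
    c=[d for d in r.trace(n,k) if np.hypot(*(np.array(d["point"])-t))<25]
    if not c: print(n,"none"); continue
    p,e=fit(M[k],{n:c[0]["region"].astype(np.float32)},(x/1e3,y/1e3),z,[np.radians(w),np.radians(w)+.2,np.radians(w)-.2])
    d=p[:2]*1e3-[x,y]; a=np.radians(w)
    print(n,(p*[1e3,1e3,57.3]).round(1),"err",round(e,3),"local off",round(d[0]*np.cos(a)+d[1]*np.sin(a),1),round(-d[0]*np.sin(a)+d[1]*np.cos(a),1))
    cv2.imwrite(f"pics/chk_{k}_{n}.png",cv2.resize(im[n][max(0,int(t[1])-50):int(t[1])+50,max(0,int(t[0])-65):int(t[0])+65],(520,400),interpolation=cv2.INTER_CUBIC)[:,:,::-1])
E
python3 chk.py long_barrel 573 361.7 17 3
```

```text
shift [   8.8 -218.    58. ] twist -0.005
t 7.18 pos [454.4 -40.8 118. ] yaw 76.4 tilt [ 1.6e-03 -1.0e-04 -1.0e+00] grip 60.3 0.0 F [-0.2  0.9 -0.7]
top none
side [574.1 361.6  22.2] err 0.127 local off 1.0 -0.4
```

Request:
arm_command --plan "9 -218 30 0 60;9 -218 30 0 60;9 -218 30 0 60;9 -218 30 0 60;9 -218 30 0 60;9 -218 58 0 60;9 -218 58 0 60;9 -218 58 0 60;9 -218 58 0 60"

```text
time_s: 8.13
ee_pos: [0.3961, -0.247, 0.0592]
eef_rot: [0.114, 0.993, 0.001, -0.0]
force: [0.3, -0.3, 0.1]
grip_width: 0.697
grasp_force: 0.0
```

```bash
python3 g.py 394.7 -250.6 14 76.7; python3 chk.py long_barrel 573 361.7 17 3
```

```text
shift [ 0.5 -3.9 45.2] twist 0.003
t 8.13 pos [ 396.1 -247.    59.2] yaw 76.9 tilt [-6.0e-04  1.3e-03 -1.0e+00] grip 59.5 0.0 F [ 0.3 -0.3  0.1]
top [570.5 363.3  17.6] err 0.101 local off -1.9 2.3
side none
```

View pics/chk_long_barrel_side.png

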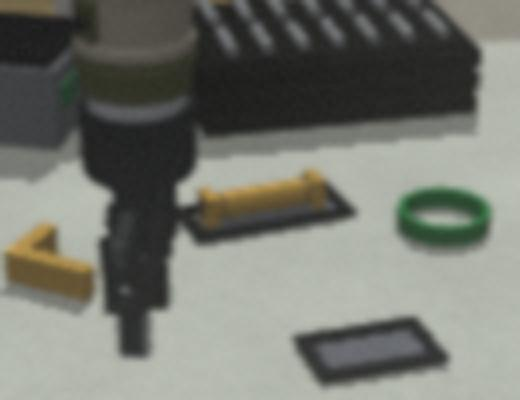

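The long barrel lies flat in its tray, within about 3 mm of centre. Next is the short barrel.

Request:
arm_command --plan "0 -4 30 0 60;0 -4 45 0 60;0 -4 45 0 60;0 -4 45 0 15;0 -4 45 0 15;0 -4 45 0 15;0 -4 45 0 15;0 -4 45 0 15;0 -4 45 0 15;0 -4 45 0 15"

```text
time_s: 9.17
ee_pos: [0.3957, -0.253, 0.0156]
eef_rot: [0.116, 0.993, -0.001, 0.001]
force: [0.0, 1.9, 7.0]
grip_width: 0.28
grasp_force: 49.1
```

Request:
arm_command --plan "0 0 -30 0 15;0 0 -60 0 15;0 0 -90 0 15;0 0 -100 0 15;0 0 -100 0 15"

```text
time_s: 9.58
ee_pos: [0.3967, -0.2542, 0.1173]
eef_rot: [0.116, 0.993, -0.002, 0.003]
force: [-0.3, -0.8, -0.9]
grip_width: 0.286
grasp_force: 49.5
```

```bash
python3 g.py 638 108 120 102.6
```

```text
shift [-151.7  408.    -3.1] twist -0.452
t 9.58 pos [ 396.7 -254.2  117.3] yaw 76.7 tilt [ 0.0052 -0.0047 -1.    ] grip 24.4 49.5 F [-0.3 -0.8 -0.9]
```

Request:
arm_command --plan "-152 408 -3 -0.452 15;-152 408 -3 -0.452 15;-152 408 -3 -0.452 15;-152 408 -3 -0.452 15;-152 408 -3 -0.452 15;-152 408 -3 -0.452 15;-152 408 -3 -0.452 15;-152 408 -3 -0.452 15;-152 408 -3 -0.452 15;-152 408 -3 -0.452 15"

```text
time_s: 10.42
ee_pos: [0.6258, 0.0961, 0.1147]
eef_rot: [-0.11, 0.994, 0.0, -0.001]
force: [0.8, -1.4, -0.8]
grip_width: 0.281
grasp_force: 49.7
```

Request:
arm_command --plan "0 0 0 0 15;0 0 0 0 15"

```text
time_s: 10.58
ee_pos: [0.6256, 0.0963, 0.1142]
eef_rot: [-0.112, 0.994, 0.0, -0.001]
force: [-1.0, -0.3, -0.7]
grip_width: 0.28
grasp_force: 49.7
```

```bash
python3 g.py 638 108 50 102.6
```

```text
shift [-14.8   8.7  64.2] twist 0.004
t 10.58 pos [625.6  96.3 114.2] yaw 102.8 tilt [-2.9e-03 -1.0e-04 -1.0e+00] grip 23.9 49.7 F [-1.  -0.3 -0.7]
```

Request:
arm_command --plan "-15 9 30 0 15;-15 9 64 0 15;-15 9 64 0 15;-15 9 64 0 15;-15 9 64 0 15"

```text
time_s: 11.0
ee_pos: [0.638, 0.1051, 0.0533]
eef_rot: [-0.109, 0.994, -0.0, -0.001]
force: [-0.1, 0.0, -0.9]
grip_width: 0.287
grasp_force: 49.7
```

```bash
python3 g.py 638 108 19 102.6
```

```text
shift [-0.7  2.9 34.3] twist -0.001
t 11.0 pos [638.  105.1  53.3] yaw 102.5 tilt [-1.e-03 -1.e-04 -1.e+00] grip 24.5 49.7 F [-0.1  0.  -0.9]
```

Request:
arm_command --plan "-1 3 20 0 15;-1 3 32 0 15;-1 3 34 0 15;-1 3 34 0 15;-1 3 34 0 15;-1 3 34 0 15"

```text
time_s: 11.5
ee_pos: [0.6396, 0.1091, 0.02]
eef_rot: [-0.11, 0.994, -0.0, 0.001]
force: [-0.9, -1.0, -0.8]
grip_width: 0.281
grasp_force: 49.7
```

```bash
python3 g.py 638 108 19 102.6
```

```text
shift [ 1.8 -0.8  1. ] twist 0.0
t 11.5 pos [639.6 109.1  20. ] yaw 102.6 tilt [ 1.5e-03  1.0e-04 -1.0e+00] grip 24.0 49.7 F [-0.9 -1.  -0.8]
```

Request:
arm_command --plan "2 -1 1 0 15;2 -1 1 0 15;2 -1 1 0 35;2 -1 1 0 45;2 -1 1 0 45;2 -1 1 0 45;2 -1 -10 0 45;2 -1 -50 0 45;2 -1 -90 0 60;2 -1 -100 0 60"

```text
time_s: 12.33
ee_pos: [0.6406, 0.1082, 0.1265]
eef_rot: [-0.11, 0.994, -0.0, 0.005]
force: [0.8, 0.5, 2.0]
grip_width: 0.706
grasp_force: 0.0
```

```bash
python3 g.py 432 -73.7 90 105
```

```text
shift [ 243.6 -131.8   34.4] twist -0.041
t 12.33 pos [640.6 108.2 126.5] yaw 102.6 tilt [ 9.6e-03  5.0e-04 -1.0e+00] grip 60.3 0.0 F [0.8 0.5 2. ]
```

Request:
arm_command --plan "244 -132 34 0 70;244 -132 34 0 70;244 -132 34 0 70;244 -132 34 0 70;244 -132 34 0 70;244 -132 34 0 70;244 -132 34 0 70;244 -132 34 0 70;244 -132 34 0 70;244 -132 34 0 70"

```text
time_s: 13.17
ee_pos: [0.4291, -0.0746, 0.0859]
eef_rot: [-0.11, 0.994, -0.0, 0.001]
force: [0.6, -0.4, -0.3]
grip_width: 0.82
grasp_force: 0.0
```

```bash
python3 g.py 432 -73.7 22 102.6;python3 chk.py short_barrel 638 108 12.6 3
```

```text
shift [-2.9  0.3 63.9] twist -0.0
t 13.17 pos [429.1 -74.6  85.9] yaw 102.6 tilt [ 2.5e-03 -5.0e-04 -1.0e+00] grip 70.1 0.0 F [ 0.6 -0.4 -0.3]
top [635.  109.9  11.8] err 0.095 local off -2.5 2.5
side [638.1 108.7  10.8] err 0.169 local off 0.2 0.7
```

View pics/chk_short_barrel_side.png

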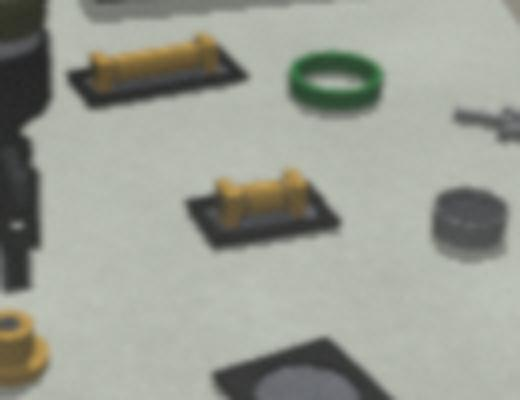

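Both barrels sit in their trays. Next is the cap.

Request:
arm_command --plan "-3 0 40 0 70;-3 0 62 0 70;-3 0 64 0 70;-3 0 64 0 25;-3 0 64 0 25;-3 0 64 0 25;-3 0 64 0 25;-3 0 64 0 25;-3 0 64 0 25;-3 0 64 0 25"

```text
time_s: 14.2
ee_pos: [0.4323, -0.074, 0.0225]
eef_rot: [-0.11, 0.994, -0.001, 0.002]
force: [-0.8, 1.1, 6.6]
grip_width: 0.404
grasp_force: 50.1
```

Request:
arm_command --plan "0 0 -30 0 25;0 0 -60 0 25;0 0 -80 0 25;0 0 -80 0 25;0 0 -80 0 25"

```text
time_s: 14.62
ee_pos: [0.4322, -0.074, 0.1024]
eef_rot: [-0.11, 0.994, -0.001, 0.002]
force: [-0.0, -0.1, -1.9]
grip_width: 0.401
grasp_force: 50.2
```

```bash
python3 g.py 634 -130.5 90 102.6
```

```text
shift [-184.6  -99.1   13.3] twist 0.0
t 14.62 pos [432.2 -74.  102.4] yaw 102.6 tilt [ 0.0039 -0.0013 -1.    ] grip 34.3 50.2 F [-0.  -0.1 -1.9]
```

Request:
arm_command --plan "-185 -99 12 0 25;-185 -99 12 0 25;-185 -99 12 0 25;-185 -99 12 0 25;-185 -99 12 0 25;-185 -99 12 0 25;-185 -99 40 0 25;-185 -99 40 0 25;-185 -99 40 0 25;-185 -99 40 0 25"

```text
time_s: 15.45
ee_pos: [0.6317, -0.1293, 0.0604]
eef_rot: [-0.11, 0.994, 0.001, -0.001]
force: [0.4, -0.6, -0.7]
grip_width: 0.399
grasp_force: 50.3
```

```bash
python3 g.py 634 -130.5 26 102.6
```

```text
shift [-2.  -1.7 34.4] twist 0.0
t 15.45 pos [ 631.7 -129.3   60.4] yaw 102.6 tilt [-2.3e-03  9.0e-04 -1.0e+00] grip 34.1 50.3 F [ 0.4 -0.6 -0.7]
```

Request:
arm_command --plan "-2 -2 20 0 25;-2 -2 32 0 25;-2 -2 34 0 25;-2 -2 34 0 25;-2 -2 34 0 25;-2 -2 34 0 25"

```text
time_s: 15.95
ee_pos: [0.6359, -0.1314, 0.028]
eef_rot: [-0.11, 0.994, -0.0, 0.001]
force: [0.5, -0.1, -1.1]
grip_width: 0.398
grasp_force: 50.3
```

```bash
python3 g.py 634 -130.5 26 102.6
```

```text
shift [1.6 1.3 2. ] twist 0.0
t 15.95 pos [ 635.9 -131.4   28. ] yaw 102.6 tilt [ 1.4e-03 -3.0e-04 -1.0e+00] grip 34.0 50.3 F [ 0.5 -0.1 -1.1]
```

Request:
arm_command --plan "1 1 2 0 25;1 1 2 0 25;1 1 2 0 45;1 1 2 0 55;1 1 2 0 55;1 1 2 0 55;1 1 -10 0 55;1 1 -50 0 55;1 1 -85 0 55;1 1 -85 0 55"

```text
time_s: 16.78
ee_pos: [0.6386, -0.1319, 0.1208]
eef_rot: [-0.11, 0.994, -0.003, 0.006]
force: [2.2, -0.9, 1.3]
grip_width: 0.644
grasp_force: 0.0
```

```bash
python3 g.py 375.5 236 110 59.3
```

```text
shift [176.4 416.6   6.2] twist 0.756
t 16.78 pos [ 638.6 -131.9  120.8] yaw 102.6 tilt [ 0.012  -0.0039 -0.9999] grip 55.0 0.0 F [ 2.2 -0.9  1.3]
```

Request:
arm_command --plan "176 417 6 0.756 55;176 417 6 0.756 55;176 417 6 0.756 55;176 417 6 0.756 55;176 417 6 0.756 55;176 417 6 0.756 55;176 417 6 0.756 55;176 417 6 0.756 55;176 417 6 0.756 55;176 417 6 0.756 55"

```text
time_s: 17.62
ee_pos: [0.3924, 0.2085, 0.1074]
eef_rot: [0.265, 0.964, 0.001, 0.001]
force: [-0.6, 0.9, -1.1]
grip_width: 0.643
grasp_force: 0.0
```

Request:
arm_command --plan "0 0 0 0 55;0 0 0 0 55"

```text
time_s: 17.78
ee_pos: [0.3923, 0.2089, 0.1073]
eef_rot: [0.262, 0.965, 0.0, 0.001]
force: [0.5, -0.2, -0.1]
grip_width: 0.642
grasp_force: 0.0
```

```bash
python3 g.py 375.5 236 60 59.3; python3 chk.py end_cap 634 -130.5 0 3
```

```text
shift [28.2 14.9 47.3] twist 0.005
t 17.78 pos [392.3 208.9 107.3] yaw 59.6 tilt [ 1.2e-03  3.0e-04 -1.0e+00] grip 54.8 0.0 F [ 0.5 -0.2 -0.1]
top [ 632.7 -129.     5.4] err 0.054 local off -1.3 1.5
side [ 635.1 -129.1   -6.7] err 0.072 local off 1.1 1.4
```

View pics/chk_end_cap_side.png

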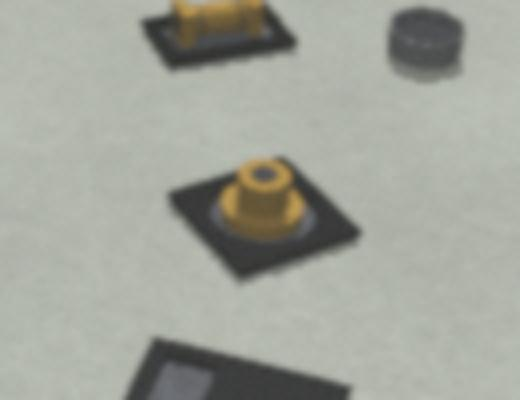

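The cap is centred in its round cut-out. Next is the bracket.

Request:
arm_command --plan "28 15 20 0 55;28 15 47 0 55;28 15 47 0 55;28 15 47 0 55;28 15 47 0 55"

```text
time_s: 18.4
ee_pos: [0.3782, 0.2335, 0.0601]
eef_rot: [0.266, 0.964, 0.0, 0.0]
force: [-0.3, 0.5, -0.7]
grip_width: 0.64
grasp_force: 0.0
```

```bash
python3 g.py 375.5 236 15 59.3
```

```text
shift [ 3.6  0.8 45.1] twist -0.002
t 18.4 pos [378.2 233.5  60.1] yaw 59.2 tilt [ 3.e-04 -0.e+00 -1.e+00] grip 54.7 0.0 F [-0.3  0.5 -0.7]
```

Request:
arm_command --plan "3 1 30 0 55;3 1 45 0 55;3 1 45 0 55;3 1 45 0 5;3 1 45 0 5;3 1 45 0 5;3 1 45 0 5;3 1 45 0 5;3 1 45 0 5;3 1 45 0 5"

```text
time_s: 19.23
ee_pos: [0.3765, 0.237, 0.0161]
eef_rot: [0.265, 0.964, 0.001, 0.002]
force: [0.6, -2.1, 5.3]
grip_width: 0.178
grasp_force: 50.2
```

Request:
arm_command --plan "0 0 -30 0 5;0 0 -60 0 5;0 0 -90 0 5;0 0 -90 0 5;0 0 -90 0 5"

```text
time_s: 19.65
ee_pos: [0.3768, 0.2375, 0.1067]
eef_rot: [0.265, 0.964, 0.002, 0.002]
force: [-0.4, 0.1, -2.8]
grip_width: 0.175
grasp_force: 49.3
```

```bash
python3 g.py 571.5 -344.5 110 65.3
```

```text
shift [-464.5 -401.    -3.6] twist -0.105
t 19.65 pos [376.8 237.5 106.7] yaw 59.3 tilt [ 0.0051  0.0022 -1.    ] grip 15.0 49.3 F [-0.4  0.1 -2.8]
```

Request:
arm_command --plan "-464 -401 -4 -0.105 5;-464 -401 -4 -0.105 5;-464 -401 -4 -0.105 5;-464 -401 -4 -0.105 5;-464 -401 -4 -0.105 5;-464 -401 -4 -0.105 5;-464 -401 -4 -0.105 5;-464 -401 -4 -0.105 5;-464 -401 -4 -0.105 5;-464 -401 -4 -0.105 5"

```text
time_s: 20.48
ee_pos: [0.505, -0.1567, 0.1056]
eef_rot: [0.214, 0.977, 0.0, -0.001]
force: [0.2, 0.6, -1.8]
grip_width: 0.178
grasp_force: 49.2
```

Request:
arm_command --plan "0 0 0 0 5;0 0 0 0 5"

```text
time_s: 20.65
ee_pos: [0.5055, -0.157, 0.1055]
eef_rot: [0.216, 0.976, 0.0, -0.001]
force: [-1.4, 1.3, -1.5]
grip_width: 0.174
grasp_force: 49.4
```

```bash
python3 g.py 571.5 -344.5 60 65.3
```

```text
shift [-138.9 -142.2   45.2] twist -0.004
t 20.65 pos [ 505.5 -157.   105.5] yaw 65.1 tilt [-1.5e-03  9.0e-04 -1.0e+00] grip 14.9 49.4 F [-1.4  1.3 -1.5]
```

Request:
arm_command --plan "-139 -142 10 0 5;-139 -142 10 0 5;-139 -142 10 0 5;-139 -142 10 0 5;-139 -142 10 0 5;-139 -142 45 0 5;-139 -142 45 0 5;-139 -142 45 0 5;-139 -142 45 0 5"

```text
time_s: 21.4
ee_pos: [0.572, -0.3398, 0.0617]
eef_rot: [0.213, 0.977, 0.001, -0.001]
force: [1.1, 0.1, -1.1]
grip_width: 0.176
grasp_force: 49.4
```

```bash
python3 g.py 571.5 -344.5 19 65.3
python3 - <<'E'
from workcell import r
import cv2
im=r.snapshot("side"); cv2.imwrite("pics/a3.png",cv2.resize(im[200:330,270:440],(785,600))[:,:,::-1])
E
python3 chk.py bracket 581.5 -322.7 -24.7 46
```

```text
shift [-1.6 -4.5 42.7] twist 0.002
t 21.4 pos [ 572.  -339.8   61.7] yaw 65.4 tilt [-0.0022  0.0022 -1.    ] grip 15.1 49.4 F [ 1.1  0.1 -1.1]
top [ 594.  -298.2  -48.7] err 3.42 local off 1.1 27.5
side [ 580.2 -318.9  -11.4] err 0.683 local off -2.8 2.9
```

View pics/a3.png

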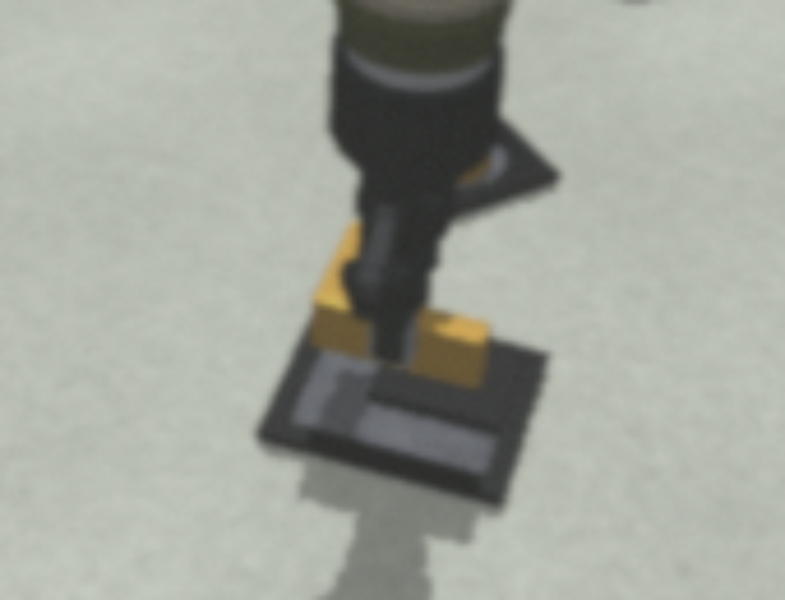

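The bracket is held level, its L oriented like the cut-out, and looks offset only because it is still about 40 mm up. I lower it.

Request:
arm_command --plan "-1 -4 20 0 5;-1 -4 30 0 5;-1 -4 30 0 5;-1 -4 30 0 5;-1 -4 30 0 5"

```text
time_s: 22.07
ee_pos: [0.5722, -0.346, 0.0325]
eef_rot: [0.214, 0.977, 0.0, 0.0]
force: [-0.5, -1.0, -0.6]
grip_width: 0.173
grasp_force: 49.4
```

```bash
python3 g.py 571.5 -344.5 19.5 65.3
python3 - <<'E'
from workcell import r
import cv2
im=r.snapshot("side"); cv2.imwrite("pics/a4.png",cv2.resize(im[220:320,300:430],(780,600))[:,:,::-1])
E
```

```text
shift [ 1.2  1.1 13. ] twist 0.0
t 22.07 pos [ 572.2 -346.    32.5] yaw 65.3 tilt [ 2.e-04  1.e-04 -1.e+00] grip 14.7 49.4 F [-0.5 -1.  -0.6]
```

View pics/a4.png

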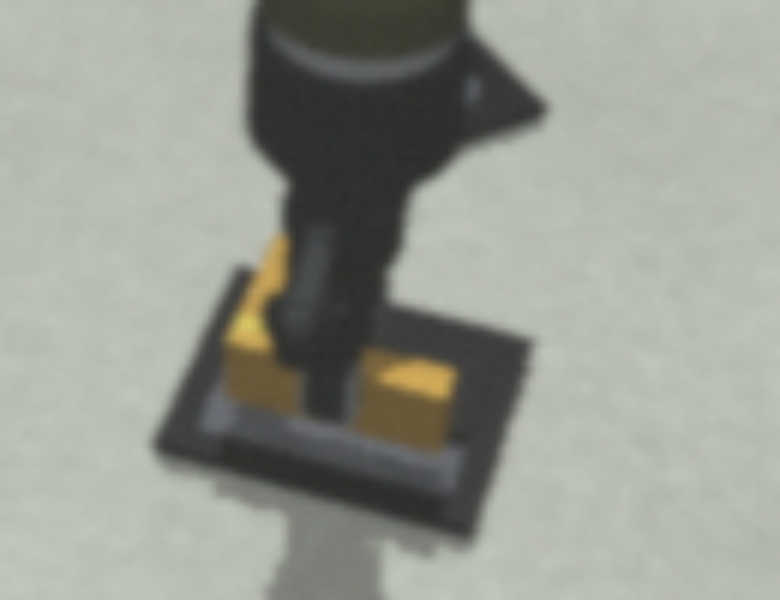

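The bracket is over the cut-out with even margins at both ends of the long arm. I lower it the last 13 mm and release.

Request:
arm_command --plan "1 1 9 0 5;1 1 13 0 5;1 1 13 0 5;1 1 13 0 5;1 1 13 0 20;1 1 13 0 30;1 1 13 0 30;1 1 13 0 30;1 1 5 0 30;1 1 -20 0 30"

```text
time_s: 22.95
ee_pos: [0.569, -0.3429, 0.0486]
eef_rot: [0.214, 0.977, 0.002, -0.003]
force: [-0.4, 0.2, -0.1]
grip_width: 0.351
grasp_force: 0.0
```

Request:
arm_command --plan "0 0 -40 0 30;0 0 -80 0 30;60 120 -100 0 50;120 240 -100 0 50;120 240 -100 0 50;120 240 -100 0 50;120 240 -100 0 50;120 240 -100 0 50;120 240 -100 0 50;120 240 -100 0 50"

```text
time_s: 23.78
ee_pos: [0.5623, -0.0722, 0.1534]
eef_rot: [0.211, 0.977, 0.001, 0.0]
force: [-0.2, -0.4, -0.2]
grip_width: 0.584
grasp_force: 0.0
```

```bash
python3 g.py; python3 chk.py bracket 581.5 -322.7 -24.7 3; python3 - <<'E'
from workcell import r
import cv2
im=r.snapshot("side"); cv2.imwrite("pics/f1.png",cv2.resize(im[130:330,200:460],(780,600))[:,:,::-1])
E
```

```text
t 23.78 pos [562.3 -72.2 153.4] yaw 65.6 tilt [ 7.0e-04  1.1e-03 -1.0e+00] grip 49.8 0.0 F [-0.2 -0.4 -0.2]
top none
side [ 583.8 -322.1  -26.3] err 0.073 local off 1.8 1.5
```

View pics/f1.png

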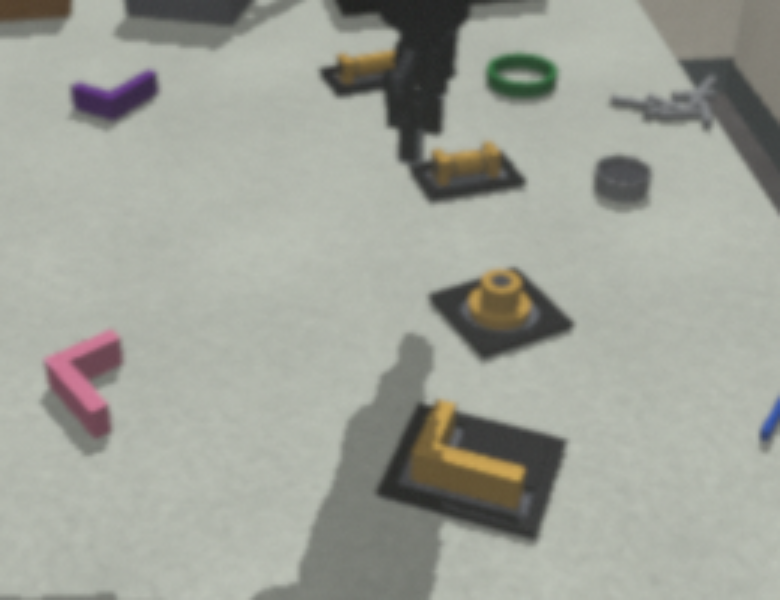

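View pics/chk_bracket_top.png

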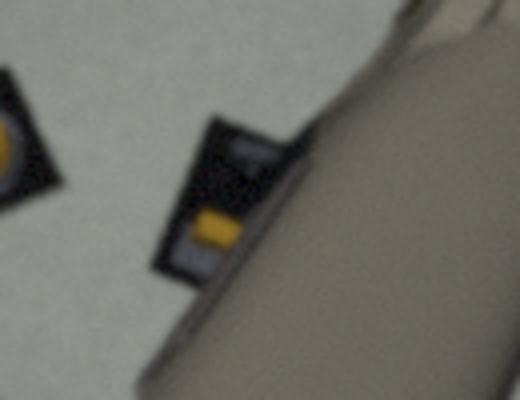

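All four parts look seated. I move the arm clear for an unobstructed top check of the bracket.

Request:
arm_command --plan "0 200 -60 0 50;0 250 -60 0 50;0 250 -60 0 50;0 250 -60 0 50;0 250 -60 0 50;0 250 -60 0 50;0 250 -60 0 50;0 250 -60 0 50;0 250 -60 0 50;0 250 -60 0 50"

```text
time_s: 24.87
ee_pos: [0.6667, 0.1484, 0.2113]
eef_rot: [0.215, 0.977, -0.0, -0.001]
force: [0.1, -0.4, -0.2]
grip_width: 0.59
grasp_force: 0.0
```

```bash
python3 chk.py bracket 581.5 -322.7 -24.7 3; python3 chk.py end_cap 634 -130.5 0 3; python3 chk.py short_barrel 638 108 12.6 3;  python3 chk.py long_barrel 573 361.7 17 3
```

```text
top [ 580.6 -320.3  -24.3] err 0.151 local off -1.8 1.8
side [ 583. -322.  -24.] err 0.07 local off 1.1 1.2
top [ 632.8 -128.5   16. ] err 0.095 local off -1.2 2.0
side [ 634.1 -127.5  -11.8] err 0.178 local off 0.1 3.0
top [635.1 109.6  13.4] err 0.362 local off -2.5 2.2
side [638.2 107.8  14.3] err 0.117 local off 0.1 -0.3
top [570.3 365.3  16. ] err 0.6 local off -1.6 4.2
side [573.7 363.6  20.1] err 0.154 local off 1.2 1.6
```

View pics/chk_bracket_top.png

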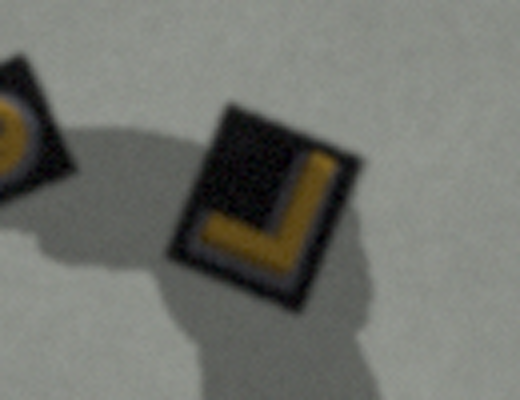

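The bracket lies inside its cut-out with grey margin all round, and the other three measure within their play. I hand the job in.

```bash
python3 -c "
from workcell import r
print(r.hand_in())"
```

```text
the job is handed in; nothing more can be done
None
```

All four parts are in their own trays, placed in the order you listed and within the 8 mm play by the camera checks; the tin, tape and look-alikes were not touched, and the job was handed in after about 25 s of robot time (no verdict was returned).

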